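Close and lock the parts canister

TASK

Close the parts canister on the packing bench: set the blue lid on its mouth, rubber rim down, with the lid's two ears down between the pairs of black guides so that it sits flat and fully home. Then turn the captive lock collar clockwise by its upright orange knob until its pointer stands on the green mark (not short of it and not past it), and let go. Leave the three loose fittings where they are.

Things in the scene. Friction and masses are not known exactly. Their poses are not given: they have to be found in the camera images.
- canister: white round canister, 96 mm across, screwed to the bench on a dark round base plate; it does not move. Origin: centre of its underside on the bench, z up. Its top is a flat aluminium ledge (radius 40 to 59 mm) at height 80 mm round an open mouth 80 mm across. A grey index plate (top 64 mm high, out to radius 122 mm) sticks out on the +x side under the collar's lever.
- mouth (a point): centre of the canister's mouth at ledge height, 80 mm above the bench; axes as the canister's. On the ledge stand two pairs of black guides, 6 mm high, one pair at the canister's +y side and one at -y, about 50 mm from the centre; the gap in each pair is 34 mm along x and takes one lid ear. Lid fully home: lid origin 8 mm below this point, lid y along canister y.
- lock_mark (a point): point on the green radial mark (16 mm wide) painted on the index plate: the locked position. 115 mm from the canister's axis, 65 mm above the bench, at -30 degrees from the canister's +x axis. The lever's orange pointer lies over it when locked. The narrower white mark on the plate is fully open.
- collar (a joint): angle of the lock collar, rad: 0 fully open, growing clockwise seen from above, 1.344 on the green mark, stop at 1.75. Friction holds it (3 N at the knob). Dark ring round the mouth, radius 61 to 71 mm, top 93 mm above the bench; two orange lugs reach in to radius 48 mm at height 88 to 93 mm: on the mark they stand 2 mm over the lid's ears, open they are clear of them.
- collar_knob (a point): centre of the top of the collar's upright orange round knob: 22 mm diameter, top 135 mm above the bench, free to grip down to 95 mm above the bench, 97 mm from the canister's axis; moves with the collar. An orange pointer sticks out beyond it at its foot, to radius 118 mm.
- lid: loose blue lid, about 0.2 kg, lying rim down on the bench. Origin: centre of the rim's underside. Black rubber rim, 74 mm diameter, z 0 to 8 mm, goes into the mouth. Blue disc, 90 mm, z 8 to 14 mm, with two ears 24 mm wide along +y and -y to 56 mm from the centre. Grip rib on top: 22 mm thick (x), 70 mm long (y), z 14 to 54 mm. Fits either way round (half turn).
- elbow: loose steel pipe elbow, about 80 mm, 40 mm high, a bystander; origin under it
- tee: loose brass pipe tee, 80 mm long, 38 mm high, a bystander; origin under the crossing
- sleeve: loose steel sleeve, 64 mm diameter, 35 mm high, a bystander; origin at the centre of its underside
Things that resemble listed ones, but are neither listed nor needed, are in the scene too. Several things look just like the lid: the one meant starts farthest from the robot's base.

How it is judged:
By the outcome, as a careful person would: the job done as asked, in the order asked, and still so for the second after the job is handed in, with the robot touching nothing.
It also fails if it takes over 59 s, if anything falls off the work surface, if the arm or the gripper's body presses on something with over 40 N, if the wrist force passes 120 N, or if a joint passes its speed limit or range.

ROBOT

A 6-joint arm with a two-finger parallel gripper is mounted at the origin on the work surface. World frame = base frame: x ahead of the robot, y to its left, z up, the work surface at z = 0. Lengths are in m, angles in rad, forces in N, time in s.
With the tool pointing down it reaches from about 0.25 to 0.775 m from the base axis. Payload 4 kg.
Tool frame: the origin (TCP) lies at the very end of the fingers, on their centre line; the grasp point (between the pads) lies 19 mm behind it; z points along the fingers, y is the direction in which the jaws open and shut (so a half turn about z gives the same grasp; the last joint's range is limited). The gripper opens to 94 mm and grips with 3 to 60 N. Pads are 16 mm wide; open, the fingers measure 119 mm over their backs; the gripper's body (75 mm by 177 mm) begins 78 mm behind the grasp point.
Start: joints at [1.199, 0.087, 1.371, -0, 1.684, -0.103], TCP at [0.146, 0.53, 0.206] pointing down, gripper open.
Joint ranges: [-3.1, 3.1], [-0.76, 2.03], [0.27, 2.55], [-1.08, 4.22], [0.17, 2.65], [-2.57, 2.57]. Speed limits (rad/s): [2.79, 2.79, 3.14, 3.14, 3.14, 3.14].

INTERFACE

Orientations are given as a rotation vector (axis times angle).
In Python, from plant import robot gives the robot as it stands. The module is installed in compiled form; this text tells all that it offers.
- The arm moves only by the tool arm_command, never from a script. Its argument "targets" is a list of rows, each a list of 5 numbers: the opening, from 0 (shut) to 1 (fully open), then the shift along the world's x, y, z in m, then the turn about the world's z in rad. In form: [[fingers, x, y, z, turn], ...]. A call has 1 to 12 rows; each row shifts and turns the commanded pose from where the row before left it; what a row does not reach is not made up. A row lasts 1/8 s, in which the tool goes at most 62.5 mm and 10.7 degrees, less where a joint would pass 70% of its speed; a pose out of reach is approached as far as the arm can. A call is refused whole if a number of a shift passes 0.0625 or a number of a turn 0.188, either way. A call with a gripper value outside its range is refused whole. The fingers move at their own pace and stop on an object; the grip force is fixed at half the most. Time passes only in rows, so rows that do not move let the fingers close. It gives the time, the measured TCP pose, the force and the opening at its end, in the units of the state.
- robot.sense(): the state, without advancing time (a new reading comes with each control period).
- robot.grab_frame(name): name is "scene" or "top" or "wrist"; returns a dict with "color" (384x512x3 uint8, blue, green, red), "fx", "fy", "cx", "cy" (pixels), "k1" (the pictures are not rectified: a ray, as slopes to the right and down, at radius r is drawn at 1 + k1 r^2 times it, then the intrinsics apply), "cam_to_world" (4x4, takes a point from camera to world coordinates). Camera axes: x right, y down, z forward; pixel columns grow to the right and rows downward; lengths in m; the calibration is good to about 2 mm. A picture is of the moment at which its call begins. There is no depth.
- robot.close_job(): hands the job in, once; it reports no verdict.
Trained networks look in a picture, given as the dict that the camera call returned (one of the last four; its "shot" number tells which), for a name from the list of things; names that differ only in an ending like _2 or _b are one class to them, and where a whole thing is asked for, a point or a joint stands for the part that bears it (a point fixed in the world has none). Each returns a list of dicts, best first, with "confidence" (0 to 1); they miss things now and then, are a little off and sometimes report something else, mostly with a low value. They report only what shows in the picture. A call takes as long as a camera call. They do not tell look-alikes from the thing itself.
- robot.masks_of(picture, thing): "region" (384x512 bool, what is visible of it) and "point" ([column, row] in pixels, amid what is visible of it).
- robot.landmark_of(picture, thing): "point" ([column, row] in pixels: a listed point, or the origin of a listed thing).
The state is a dict: "time_s": time; "joint_pos": joint angles; "qd": joint speeds; "joint_torque": joint torques, N m; "tcp_pos": TCP position; "orientation": TCP orientation; "force": force on the tool from outside, world axes, zero at the start; "wrist_torque": the same for the moment, N m; "finger_gap": finger opening in m.
Only numpy, scipy, OpenCV 4.12 (cv2) and the standard library are available. Lean on these libraries where they do the work, as an engineer would, in place of code of your own. Each camera call takes 0.05 s, during which the arm holds its last target. There are 200 camera calls.

## Working session

There is one attempt and no reset: what is moved stays moved. The work goes in short steps, Python scripts to look and compute and a tool call to move; the robot and the scene stay as the last step left them, time stands still between calls to the robot, and variables do not carry over. Pictures are saved under pics/ and viewed, about 8 in all and at most 12, crops included, and the job is handed in when it is done.

Besides the shell and the picture viewer there is one more tool, called after "Request:" as a command line: name --pt "numbers of a row" for each row, then --argument value for the rest. arm_command: Moves the arm, as the interface text tells. Its arguments: {"type":"object","properties":{"targets":{"type":"array"}},"required":["targets"]}

```bash
mkdir -p pics
cat > h.py <<'E'
import numpy as np, cv2
from plant import robot
def ray(f,p):
    d=np.array([(p[0]-f["cx"])/f["fx"],(p[1]-f["cy"])/f["fy"]]); u=d.copy()
    for _ in range(20): u=d/(1+f["k1"]*(u@u))
    M=np.array(f["cam_to_world"]); return M[:3,3],M[:3,:3]@np.array([u[0],u[1],1])
def at_z(f,p,z):
    o,d=ray(f,p); return o+d*(z-o[2])/d[2]
def proj(f,P):
    M=np.array(f["cam_to_world"]); c=M[:3,:3].T@(np.array(P)-M[:3,3]); u=c[:2]/c[2]
    u=u*(1+f["k1"]*(u@u)); return np.array([u[0]*f["fx"]+f["cx"],u[1]*f["fy"]+f["cy"]])
E
python3 - <<'E'
from h import *
fs={n:robot.grab_frame(n) for n in("top","scene")}
cv2.imwrite("pics/a.png",np.vstack([fs[n]["color"] for n in fs])[:, :])
for n,f in fs.items():
    print(n,np.round(f["cam_to_world"],3).tolist())
    for t,z in(("canister",0),("mouth",.08),("lock_mark",.065),("collar_knob",.135),("lid",0),("elbow",0),("tee",0),("sleeve",0)):
        for r in robot.landmark_of(f,t): print(t,round(r["confidence"],2),np.round(r["point"]),np.round(at_z(f,r["point"],z),3))
cv2.imwrite("pics/t.png",cv2.resize(fs["top"]["color"],(800,600)))
cv2.imwrite("pics/s.png",cv2.resize(fs["scene"]["color"],(800,600)))
s=robot.sense();print(s["time_s"],s["tcp_pos"],s["orientation"])
E
```

```text
top [[0.012, -0.973, 0.231, 0.226], [-1.0, -0.012, 0.003, -0.004], [-0.001, -0.231, -0.973, 1.386], [0.0, 0.0, 0.0, 1.0]]
canister 0.87 [198. 202.] [0.539 0.199 0.   ]
mouth 0.69 [191. 193.] [0.549 0.21  0.08 ]
lock_mark 0.64 [217. 167.] [0.634 0.134 0.065]
lid 0.92 [234. 254.] [0.376 0.079 0.   ]
lid 0.89 [295. 258.] [ 0.367 -0.107  0.   ]
lid 0.83 [333. 216.] [ 0.5   -0.226  0.   ]
lid 0.61 [337. 270.] [ 0.332 -0.236  0.   ]
elbow 0.8 [378. 218.] [ 0.495 -0.368  0.   ]
tee 0.56 [263. 168.] [ 0.653 -0.007  0.   ]
sleeve 0.76 [138. 222.] [0.473 0.383 0.   ]
scene [[-0.271, 0.803, -0.53, 1.181], [0.962, 0.227, -0.149, 0.169], [0.0, -0.551, -0.835, 1.153], [0.0, 0.0, 0.0, 1.0]]
canister 0.87 [329. 242.] [0.55  0.204 0.   ]
mouth 0.65 [331. 226.] [0.544 0.195 0.08 ]
lock_mark 0.63 [298. 252.] [0.638 0.127 0.065]
lock_mark 0.42 [355. 249.] [0.587 0.271 0.065]
collar_knob 0.91 [355. 248.] [0.622 0.265 0.135]
collar_knob 0.28 [332. 228.] [0.584 0.198 0.135]
lid 0.93 [304. 181.] [0.362 0.09  0.   ]
lid 0.82 [196. 192.] [ 0.494 -0.218  0.   ]
lid 0.77 [203. 149.] [ 0.327 -0.253  0.   ]
lid 0.58 [243. 167.] [ 0.364 -0.108  0.   ]
elbow 0.94 [152. 187.] [ 0.512 -0.353  0.   ]
tee 0.85 [249. 255.] [ 0.651 -0.004  0.   ]
sleeve 0.97 [397. 242.] [0.497 0.39  0.   ]
0.9 [0.1460811 0.5302644 0.2055254] [4.20963817e-01 3.11323941e+00 1.94251432e-04]
```

View pics/t.png

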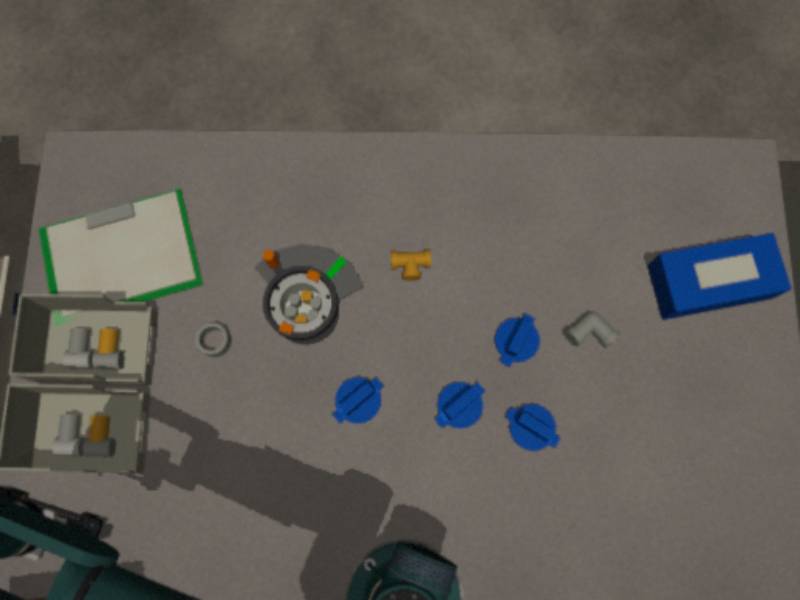

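View pics/s.png

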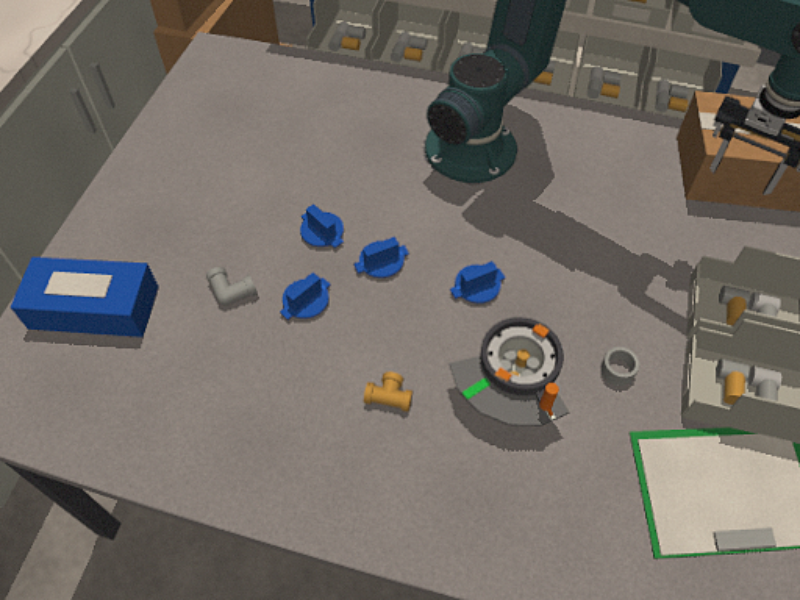

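Lid candidates in the top view (512 px): A (229,256), B (294,259), C (331,217) and D (341,273). Their distances from the base are about 0.38, 0.38, 0.54 and 0.41 m. C is the farthest and is the one near the elbow. The canister is at about (0.545, 0.202) with a yaw of about -8°, and the knob is at the open end. I'll go above C and check it in a wrist view.

Request:
arm_command --pt "1 0.0253 -0.0537 0.01 -0.03" --pt "1 0.0253 -0.0537 0.01 -0.03" --pt "1 0.0253 -0.0537 0.01 -0.03" --pt "1 0.0253 -0.0537 0.01 -0.03" --pt "1 0.0253 -0.0537 0.01 -0.03" --pt "1 0.0253 -0.0537 0 -0.03" --pt "1 0.0253 -0.0537 0 -0.03" --pt "1 0.0253 -0.0537 0 -0.03" --pt "1 0.0253 -0.0537 0 -0.03" --pt "1 0.0253 -0.0537 0 -0.03" --pt "1 0.0253 -0.0537 0 0" --pt "1 0.0253 -0.0537 0 0"

```text
time_s: 2.4
tcp_pos: [0.4502, -0.1161, 0.2558]
orientation: [0.882, 3.014, 0.001]
force: [1.0, 0.1, 0.2]
finger_gap: 0.0937
```

Request:
arm_command --pt "1 0.025 -0.0537 0 0" --pt "1 0.025 -0.0537 0 0" --pt "1 0 0 0 0"

```text
time_s: 2.78
tcp_pos: [0.5, -0.2247, 0.253]
orientation: [-0.887, -3.01, -0.001]
force: [0.0, 1.8, -0.3]
finger_gap: 0.0938
```

```bash
cat > lk.py <<'E'
from h import *
import sys
f=robot.grab_frame("wrist"); s=robot.sense()
from scipy.spatial.transform import Rotation as R
y=R.from_rotvec(s["orientation"]).as_matrix()[:,1]
print(s["time_s"],s["tcp_pos"],"jaw deg",np.degrees(np.arctan2(y[1],y[0])),s["joint_pos"],s["force"])
for a in sys.argv[2:]:
    t,z=a.split(":")
    for r in robot.landmark_of(f,t): print(t,round(r["confidence"],2),np.round(r["point"]),np.round(at_z(f,r["point"],float(z)),4))
    if t=="lid":
      for r in robot.masks_of(f,"lid"):
        m=r["region"].astype(np.uint8)
        ys,xs=np.nonzero(m); pts=np.array([at_z(f,(a,b),.012)[:2] for a,b in zip(xs[::7],ys[::7])])
        rc=cv2.minAreaRect((pts*1000).astype(np.float32)); print("mask",r["confidence"],r["point"],"rect mm",rc)
cv2.imwrite("pics/%s.png"%sys.argv[1],f["color"])
E
python3 lk.py w1 lid:0
```

```text
2.825 [ 0.49961825 -0.22268314  0.25403331] jaw deg 57.27138145577293 [-5.23218845e-01  7.87364934e-02  1.28449780e+00  4.46734805e-04
  1.78148137e+00 -1.52270072e+00] [-0.27006973  0.81956637  0.66251463]
lid 0.98 [157.  46.] [ 0.3204 -0.2461  0.    ]
lid 0.86 [256. 152.] [ 0.4929 -0.2156  0.    ]
lid 0.78 [279.   4.] [ 0.3609 -0.0993  0.    ]
lid 0.64 [168. 222.] [ 0.5092 -0.3702  0.    ]
lid 0.45 [452. 170.] [ 0.6541 -0.0079  0.    ]
mask 0.88 [253.6, 151.0] rect mm ((490.171630859375, -218.80126953125), (93.16529083251953, 88.0872802734375), 13.129481315612793)
mask 0.68 [279.4, 16.1] rect mm ((382.489990234375, -116.83642578125), (89.72602844238281, 58.20762634277344), 57.25018310546875)
mask 0.55 [154.7, 41.5] rect mm ((319.7190856933594, -244.07786560058594), (91.88543701171875, 88.79720306396484), 13.414093017578125)
```

View pics/w1.png

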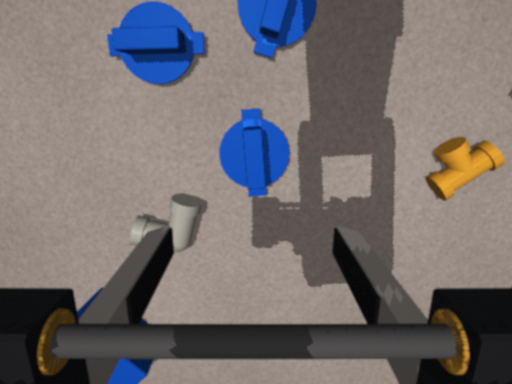

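The wrist view shows the chosen lid at (254,153), with ear tips at (251,110) and (258,195). The elbow is at (170,220) and the other two lids are at the top. The ear tips give the lid's angle and centre.

Run:
```python
from h import *
f=robot.grab_frame("wrist")
c=f["color"].astype(int); m=((c[...,0]>80)&(c[...,0]>c[...,2]*2.2)).astype(np.uint8)
n,l,st,_=cv2.connectedComponentsWithStats(m); k=l[165,235]; print(st[k])
ys,xs=np.nonzero(l==k)
P=np.array([at_z(f,(a,b),.014)[:2] for a,b in zip(xs,ys)])
# disc-plane outline; fit circle 45mm ears tips: farthest points from centre
g=lambda p:at_z(f,p,.014)[:2]
ra=ys<=ys.min()+3; rb=ys>=ys.max()-3
A=P[ra].mean(0);B=P[rb].mean(0);d=A-B
print(A,B,(A+B)/2,np.linalg.norm(d),np.degrees(np.arctan2(d[1],d[0])))
r=ys; left=P[xs<=xs.min()+1].mean(0); right=P[xs>=xs.max()-1].mean(0); print(left,right,(left+right)/2,np.linalg.norm(left-right))
# rib top edges
cr=f["color"][95:210,205:305]; cv2.imwrite("pics/c1.png",cv2.resize(cr,None,fx=5,fy=5,interpolation=cv2.INTER_CUBIC))
```

```text
[ 217  110   70   87 4059]
[ 0.44462456 -0.19147093] [ 0.53767755 -0.24284545] [ 0.49115105 -0.21715819] 0.10629299111839226 151.09692552483426
[ 0.4667448  -0.25237739] [ 0.51333702 -0.18035856] [ 0.49004091 -0.21636797] 0.08577614068792089
```

View pics/c1.png

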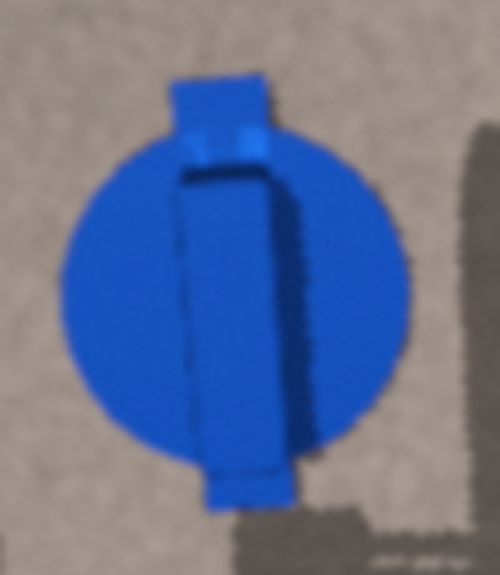

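Request:
arm_command --pt "1 -0.0086 0.0055 -0.05 0.07" --pt "1 0 0 -0.05 0" --pt "1 0 0 -0.05 0" --pt "1 0 0 -0.05 0" --pt "1 0 0 -0.031 0" --pt "0 0 0 0 0" --pt "0 0 0 0 0" --pt "0 0 0 0 0" --pt "0 0 0 0 0" --pt "0 0 0 0 0" --pt "0 0 0 0 0"

```text
time_s: 4.35
tcp_pos: [0.4911, -0.2161, 0.0247]
orientation: [0.775, 3.044, 0.0]
force: [0.3, -0.1, -0.7]
finger_gap: 0.0377
```

Request:
arm_command --pt "0 0 0 0 0" --pt "0 0 0 0 0" --pt "0 0 0 0 0" --pt "0 0 0 0 0"

```text
time_s: 4.85
tcp_pos: [0.4908, -0.2163, 0.0244]
orientation: [-0.775, -3.044, 0.001]
force: [-1.5, -1.0, -0.2]
finger_gap: 0.0221
```

Request:
arm_command --pt "0 0 0 0.06 0" --pt "0 0 0 0.06 -0.1" --pt "0 0.01 0.03 0.06 -0.16" --pt "0 0.01 0.05 0.03 -0.16" --pt "0 0.01 0.05 0.02 -0.16" --pt "0 0.01 0.05 0 -0.16" --pt "0 0.01 0.05 0 -0.16" --pt "0 0.004 0.04 0 -0.16" --pt "0 0 0 0 -0.15" --pt "0 0 0 0 0"

```text
time_s: 6.1
tcp_pos: [0.5439, 0.0525, 0.2486]
orientation: [-2.365, -2.066, 0.002]
force: [1.2, 0.4, -3.1]
finger_gap: 0.0221
```

```bash
python3 lk.py w2 canister:0 mouth:.08 lock_mark:.065 collar_knob:.135 lid:0.2
```

```text
6.15 [0.54394073 0.05193276 0.24880355] jaw deg -7.731475275585376 [-8.79983535e-03  7.63152144e-02  1.29733958e+00  3.41191518e-04
  1.76968475e+00  1.26207084e-01] [-0.24954159  0.0538508  -2.84548814]
canister 0.83 [236.  35.] [0.5427 0.2039 0.    ]
lock_mark 0.83 [333.  87.] [0.6374 0.1307 0.065 ]
lid 0.98 [114. 146.] [0.4558 0.1132 0.2   ]
lid 0.96 [253. 227.] [0.5423 0.0413 0.2   ]
lid 0.9 [148. 278.] [0.4555 0.0098 0.2   ]
mask 0.97 [136.9, 273.0] rect mm ((355.75537109375, -83.73222351074219), (95.21440887451172, 65.74566650390625), 7.525754451751709)
mask 0.68 [107.9, 144.0] rect mm ((365.8913269042969, 96.23005676269531), (89.52777099609375, 102.18821716308594), 82.36026763916016)
mask 0.61 [254.0, 218.1] rect mm ((527.4445190429688, -57.3333740234375), (232.58657836914062, 205.32974243164062), 42.99296188354492)
```

View pics/w2.png

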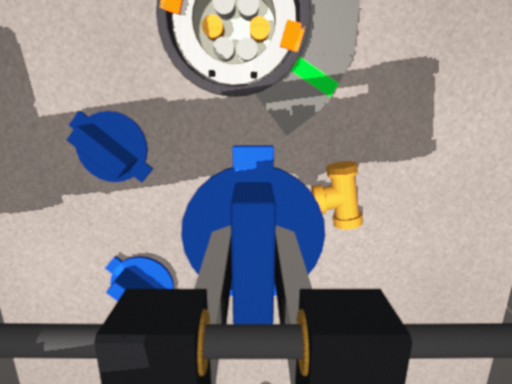

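The guides at the canister's -y side show at (211,73) and (253,73), and the lid is held upright and straight. I'll back off a little to get the whole mouth in view.

Request:
arm_command --pt "0 0 -0.05 0.04 0" --pt "0 0 -0.02 0.02 0" --pt "0 0 0 0 0"

```text
time_s: 6.82
tcp_pos: [0.545, -0.0187, 0.3111]
orientation: [2.369, 2.058, 0.005]
force: [0.3, 0.2, -2.7]
finger_gap: 0.0219
```

```bash
python3 lk.py w3 canister:0 mouth:.08 lock_mark:.065 collar_knob:.135
python3 - <<'E'
import cv2
c=cv2.imread("pics/w3.png")[0:150,150:410]; cv2.imwrite("pics/c3.png",cv2.resize(c,None,fx=3,fy=3,interpolation=cv2.INTER_CUBIC))
E
```

```text
6.875 [ 0.5445319  -0.01759902  0.30937713] jaw deg -7.973777022310114 [-1.36835235e-01  7.79336254e-02  1.17653290e+00  7.32829977e-04
  1.88553369e+00  2.56028485e-03] [ 0.23987848  0.33004362 -3.518133  ]
lock_mark 0.9 [312.  26.] [0.6368 0.1292 0.065 ]
```

View pics/c3.png

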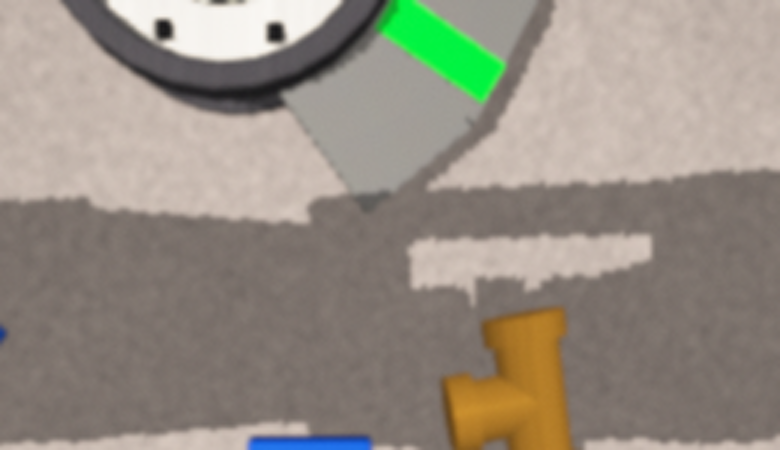

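Backing off moved the canister out of the top of the frame, so the right way is forward, staying high.

Request:
arm_command --pt "0 0 0.055 0.01 0" --pt "0 0 0.055 0.01 0" --pt "0 0 0.01 0.0 0" --pt "0 0 0 0 0"

```text
time_s: 7.58
tcp_pos: [0.5439, 0.1037, 0.3278]
orientation: [-2.367, -2.065, 0.003]
force: [-0.2, -0.8, -3.1]
finger_gap: 0.0215
```

```bash
python3 lk.py w4 canister:0 mouth:.08 lock_mark:.065 collar_knob:.135
python3 - <<'E'
import cv2
c=cv2.imread("pics/w4.png")[0:180,130:380]; cv2.imwrite("pics/c4.png",cv2.resize(c,None,fx=3,fy=3,interpolation=cv2.INTER_CUBIC))
E
```

```text
7.625 [0.54398251 0.10277743 0.32784021] jaw deg -7.867695213839625 [ 8.48460221e-02  1.06472085e-01  1.10910084e+00 -8.87817769e-04
  1.92773241e+00  2.21852828e-01] [ 0.00287396 -0.46240856 -2.35911418]
canister 0.61 [244.  82.] [0.544  0.2044 0.    ]
mouth 0.94 [244.  81.] [0.5452 0.2024 0.08  ]
lock_mark 0.65 [318. 126.] [0.6328 0.1345 0.065 ]
lock_mark 0.59 [244.  78.] [0.5462 0.2064 0.065 ]
collar_knob 0.7 [309.   9.] [0.6212 0.2595 0.135 ]
```

View pics/c4.png

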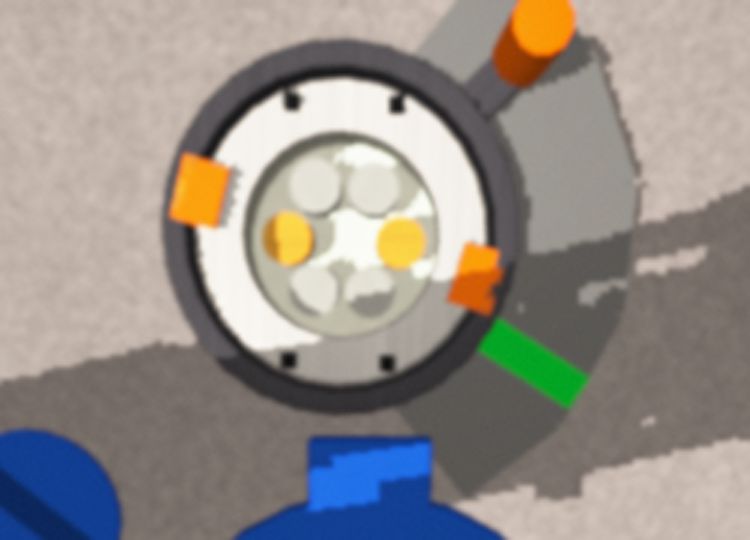

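The guides are at crop pixels (293,100), (398,104), (289,360) and (388,363). The knob top is at (543,27), and the held lid's ear tip edge runs from (309,437) to (432,437).

Run:
```python
from h import *
f=robot.grab_frame("wrist"); s=robot.sense()
g=[at_z(f,(130+x/3,y/3),.085)[:2] for x,y in((293,100),(398,104),(289,360),(388,363))]
g=np.array(g);c=g.mean(0);print("centre",c)
a=lambda v:np.degrees(np.arctan2(v[1],v[0]))
print("x dirs",a(g[1]-g[0]),a(g[3]-g[2]),"y dir-90",a((g[0]+g[1]-g[2]-g[3]))-90, np.linalg.norm(g[0]-g[2]),np.linalg.norm(g[0]-g[1]))
k=at_z(f,(130+543/3,27/3),.135)[:2];print("knob",k,np.linalg.norm(k-c),a(k-c))
m=at_z(f,(130+533/3,363/3),.065)[:2];print("mark",m,np.linalg.norm(m-c),a(m-c))
zl=s["tcp_pos"][2]-.0243+.014
e=[at_z(f,(130+x/3,437/3),zl)[:2] for x in(309,432)]
print("ear",e,np.linalg.norm(e[1]-e[0]),a(e[1]-e[0]),"tip mid",sum(e)/2,"tcp",s["tcp_pos"])
d=np.array([np.cos(np.radians(82.1)),np.sin(np.radians(82.1))]);print("lid centre",sum(e)/2-.056*d)
for n in("top","scene"):
    q=robot.grab_frame(n)
    for r in robot.landmark_of(q,"mouth"): print(n,r["confidence"],at_z(q,r["point"],.08))
```

```text
centre [0.54695103 0.2025216 ]
x dirs -10.000784793898957 -9.666217178495657 y dir-90 -10.002015300831303 0.09909855792670576 0.04075403144158965
knob [0.62459161 0.25701265] 0.0948542780506305 35.06261257056353
mark [0.62120736 0.1400649 ] 0.09703010223128221 -40.06705524661656
ear [array([0.54041554, 0.15713363]), array([0.56349599, 0.15391302])] 0.023304066244579626 -7.943667494563749 tip mid [0.55195576 0.15552332] tcp [0.54432078 0.10169585 0.32855267]
lid centre [0.54425887 0.10005479]
top 0.81 [0.54660556 0.21302362 0.08      ]
scene 0.86 [0.55208924 0.20239036 0.08      ]
scene 0.57 [0.54226092 0.36779426 0.08      ]
```

Request:
arm_command --pt "0 0.0024 0.05 0 -0.037" --pt "0 0 0.05 0 0" --pt "0 0 0.0005 -0.05 0" --pt "0 0 0 -0.06 0" --pt "0 0 0 -0.06 0" --pt "0 0 0 -0.03 0" --pt "0 0 0 -0.012 0" --pt "0 0 0 0 0"

```text
time_s: 9.07
tcp_pos: [0.5468, 0.2032, 0.117]
orientation: [-2.407, -2.019, 0.0]
force: [0.5, -0.5, -3.6]
finger_gap: 0.0219
```

```bash
python3 lk.py w5
python3 - <<'E'
from h import *
f=robot.grab_frame("scene"); c=f["color"][190:270,285:385]
t=robot.grab_frame("top"); ct=t["color"][155:235,140:240]
w=cv2.imread("pics/w5.png")
cv2.imwrite("pics/c5.png",np.hstack([cv2.resize(w[0:384],(400,300)),cv2.resize(c,(375,300),interpolation=cv2.INTER_CUBIC)]))
E
```

```text
9.125 [0.54766595 0.2034613  0.11837755] jaw deg -10.036215419128713 [ 2.58698931e-01  1.93001288e-01  1.42516162e+00 -4.19662383e-05
  1.52086381e+00  4.33864755e-01] [-0.12118138  0.22793417 -3.7511496 ]
```

View pics/c5.png

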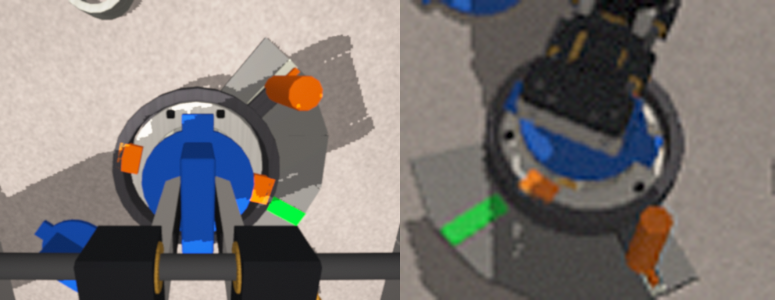

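```bash
python3 - <<'E'
from h import *
f=robot.grab_frame("wrist")
g=[at_z(f,(x*1.28,114*1.28),.085)[:2] for x in(171,221)]
e=[at_z(f,(x*1.28,113*1.28),.107)[:2] for x in(182,214)]
x=np.array([np.cos(np.radians(-10)),np.sin(np.radians(-10))]);y=np.array([-x[1],x[0]])
G=sum(g)/2;E=sum(e)/2;d=E-G
print("ear-guide along x,y (want 0, ~+6.5):",d@x*1e3,d@y*1e3, np.linalg.norm(g[1]-g[0]),np.linalg.norm(e[1]-e[0]))
E
python3 -c "
import cv2;w=cv2.imread('pics/w5.png')[120:290,170:370];cv2.imwrite('pics/c6.png',cv2.resize(w,None,fx=3.5,fy=3.5,interpolation=cv2.INTER_CUBIC))"
```

```text
ear-guide along x,y (want 0, ~+6.5): 1.5295293654702085 4.001375346497313 0.04109800867583839 0.023561256516507926
```

View pics/c6.png

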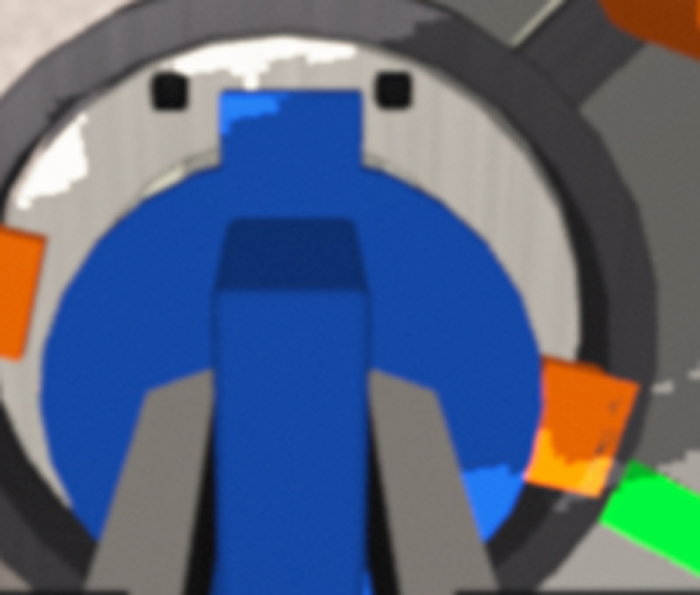

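The ear sits between the guides, about 1.5 mm off in x and 2 to 2.5 mm short in +y. I'll correct that and lower in two steps.

Request:
arm_command --pt "0 -0.0008 0.0021 0 0" --pt "0 0 0 -0.006 0" --pt "0 0 0 -0.006 0" --pt "0 0 0 0 0"

```text
time_s: 9.78
tcp_pos: [0.5451, 0.2052, 0.1035]
orientation: [-2.406, -2.018, 0.003]
force: [0.1, 0.6, -3.1]
finger_gap: 0.0218
```

Request:
arm_command --pt "0 0 0 -0.003 0" --pt "0 0 0 -0.003 0" --pt "0 0 0 -0.002 0" --pt "0 0 0 0 0"

```text
time_s: 10.28
tcp_pos: [0.5459, 0.2054, 0.0968]
orientation: [2.407, 2.019, -0.0]
force: [1.1, -0.1, -2.6]
finger_gap: 0.0217
```

Request:
arm_command --pt "0 0 0 -0.001 0" --pt "0 0 0 -0.001 0" --pt "0 0 0 0 0"

```text
time_s: 10.65
tcp_pos: [0.5461, 0.2055, 0.0964]
orientation: [2.407, 2.018, 0.002]
force: [-3.3, -0.7, 6.2]
finger_gap: 0.0219
```

Contact came at z = 0.0964, against 0.0963 expected when fully home. I'll release with a small opening, lift and look.

Request:
arm_command --pt "0.4 0 0 0.001 0" --pt "0.4 0 0 0 0" --pt "0.4 0 0 0 0" --pt "0.4 0 0 0 0" --pt "0.4 0 0 0.03 0" --pt "0.4 0 0 0.05 0" --pt "0.9 0 0 0.06 0" --pt "0.9 0 -0.03 0.03 0" --pt "0.9 0 -0.03 0 0" --pt "0.9 0 0 0 0"

```text
time_s: 11.9
tcp_pos: [0.5462, 0.144, 0.2665]
orientation: [2.409, 2.015, 0.002]
force: [-0.0, 0.9, -0.8]
finger_gap: 0.074
```

```bash
python3 lk.py w6 lid:.072 mouth:.08 lock_mark:.065 collar_knob:.135
python3 - <<'E'
import cv2
c=cv2.imread("pics/w6.png")[0:250,100:400]; cv2.imwrite("pics/c7.png",cv2.resize(c,None,fx=2.4,fy=2.4,interpolation=cv2.INTER_CUBIC))
E
```

```text
11.95 [0.54592415 0.14504212 0.26576561] jaw deg -10.107918016394722 [1.58998593e-01 1.17038091e-01 1.21987791e+00 5.18037451e-04
 1.80455686e+00 3.35535084e-01] [ 0.15821681  0.61340131 -0.96483191]
lid 0.82 [240. 114.] [0.5434 0.2073 0.072 ]
lid 0.68 [136. 212.] [0.3994 0.1165 0.072 ]
lid 0.62 [167. 325.] [ 0.3967 -0.045   0.072 ]
mask 0.75 [175.2, 320.8] rect mm ((372.5362243652344, -115.70120239257812), (108.3396987915039, 32.95743179321289), 67.91313171386719)
mask 0.72 [243.5, 114.3] rect mm ((542.321044921875, 199.7008056640625), (106.35540008544922, 106.66399383544922), 33.827083587646484)
mask 0.68 [129.8, 215.1] rect mm ((366.2623596191406, 94.10694885253906), (93.78572845458984, 91.3817367553711), 84.7193603515625)
mask 0.63 [167.8, 382.1] rect mm ((342.546630859375, -192.7413787841797), (10.350574493408203, 23.06342124938965), 80.14744567871094)
lock_mark 0.82 [330. 166.] [0.6351 0.13   0.065 ]
collar_knob 0.82 [317.  37.] [0.6227 0.2619 0.135 ]
```

View pics/c7.png

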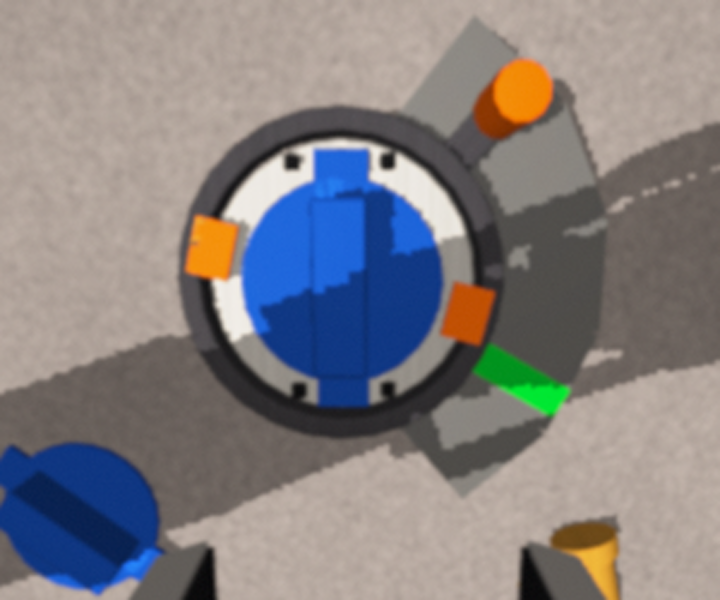

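The lid is down with both ears between the guides at (293,161), (388,161), (299,390) and (388,388). The knob top is at (523,92), and the mark runs from (481,356) to (561,403).

Run:
```python
from h import *
f=robot.grab_frame("wrist")
w=lambda x,y,z:at_z(f,(100+x/2.4,y/2.4),z)[:2]
g=np.array([w(x,y,.085) for x,y in((293,161),(388,161),(299,390),(388,388))]);c=g.mean(0)
a=lambda v:np.degrees(np.arctan2(v[1],v[0]))
print("c",c,"yaw",a(g[1]-g[0]),a(g[3]-g[2]),a(g[0]+g[1]-g[2]-g[3])-90)
k=w(523,92,.135);print("knob",k,np.linalg.norm(k-c),a(k-c))
for p in((481,356),(521,380),(561,403)):
    m=w(*p,.064);print("mark",m,np.linalg.norm(m-c),a(m-c))
l=[w(*p,.086) for p in((341,149),(342,408))];print("lid",sum(l)/2,np.linalg.norm(l[0]-l[1]),a(l[0]-l[1])-90)
r=[w(*p,.126) for p in((340,199),(340,377))];print("rib",sum(r)/2,np.linalg.norm(r[0]-r[1]))
```

```text
c [0.54460232 0.2071984 ] yaw -9.935935591752111 -8.576221144058739 -9.62937994864727
knob [0.62198415 0.26322836] 0.09553692769037993 35.90722179647274
mark [0.60263329 0.15937139] 0.07519983509950165 -39.49410052547927
mark [0.62008555 0.1445529 ] 0.09809268697264614 -39.69016153184198
mark [0.63790088 0.12997321] 0.1211129672935298 -39.61527581369115
lid [0.54404952 0.20527359] 0.11128976776023625 -10.180763722541968
rib [0.54480124 0.20541026] 0.06828704826834113
```

Request:
arm_command --pt "0.6 0.0255 0.0393 0 -0.15" --pt "0.6 0.0255 0.0393 0 -0.15" --pt "0.6 0.0255 0.0393 0 -0.15" --pt "0.6 0 0 -0.05 0" --pt "0.6 0 0 -0.05 0" --pt "0.6 0 0 -0.05 0" --pt "0.6 0 0 -0.013 0" --pt "0.6 0 0 0 0"

```text
time_s: 13.25
tcp_pos: [0.6222, 0.2636, 0.1026]
orientation: [-2.796, -1.431, 0.002]
force: [0.0, -0.6, 0.8]
finger_gap: 0.0559
```

Request:
arm_command --pt "0 0 0 0 0" --pt "0 0 0 0 0" --pt "0 0 0 0 0" --pt "0 0 0 0 0" --pt "0 0 0 0 0" --pt "0 0 0 0 0"

```text
time_s: 14.0
tcp_pos: [0.624, 0.2633, 0.1041]
orientation: [2.796, 1.43, 0.006]
force: [5.2, -0.8, 2.6]
finger_gap: 0.0215
```

Run:
```python
from h import *
c=np.array([.5455,.205]);s=robot.sense();p=s["tcp_pos"][:2];print(s["time_s"],p,s["tcp_pos"][2],s["force"],s["joint_pos"],s["finger_gap"])
v=p-c;th=np.degrees(np.arctan2(v[1],v[0]));print(np.hypot(*v),th)
q=p;a=np.radians(th);d=1.344/11
# chords about c at radius .097
for i in range(11):
    n=.097*np.array([np.cos(a-d)-np.cos(a),np.sin(a-d)-np.sin(a)]);a-=d;print(np.round(n,4))
```

```text
14.0 [0.62397277 0.26325015] 0.104087424909304 [ 5.19437039 -0.80455189  2.56366632] [ 3.15960854e-01  4.02395877e-01  1.18908709e+00 -7.65113743e-04
  1.54601571e+00  9.41322314e-01] 0.021541834636882768
0.09772949847636864 36.5864106602788
[ 0.0065 -0.0099]
[ 0.0052 -0.0106]
[ 0.0039 -0.0112]
[ 0.0025 -0.0116]
[ 0.001  -0.0118]
[-0.0004 -0.0118]
[-0.0018 -0.0117]
[-0.0032 -0.0114]
[-0.0046 -0.0109]
[-0.0059 -0.0103]
[-0.0071 -0.0095]
```

Request:
arm_command --pt "0 0.0065 -0.0099 0 -0.122" --pt "0 0.0052 -0.0106 0 -0.122" --pt "0 0.0039 -0.0112 0 -0.122" --pt "0 0.0025 -0.0116 0 -0.122" --pt "0 0.001 -0.0118 0 -0.122" --pt "0 0 0 0 0"

```text
time_s: 14.75
tcp_pos: [0.6434, 0.207, 0.1041]
orientation: [3.097, 0.521, 0.007]
force: [5.9, -2.2, 2.6]
finger_gap: 0.0217
```

Request:
arm_command --pt "0 -0.0004 -0.0118 0 -0.122" --pt "0 -0.0018 -0.0117 0 -0.122" --pt "0 -0.0032 -0.0114 0 -0.122" --pt "0 -0.0046 -0.0109 0 -0.122" --pt "0 0 0 0 0"

```text
time_s: 15.38
tcp_pos: [0.6329, 0.1604, 0.1041]
orientation: [3.13, -0.243, 0.006]
force: [5.3, -4.0, 3.2]
finger_gap: 0.0218
```

Request:
arm_command --pt "0 -0.0056 -0.0093 0 -0.11" --pt "0 -0.0064 -0.0084 0 -0.105" --pt "0 0 0 0 0" --pt "0 0 0 0 0"

```text
time_s: 15.88
tcp_pos: [0.6211, 0.1424, 0.1041]
orientation: [3.086, -0.576, 0.007]
force: [5.3, -4.7, 2.8]
finger_gap: 0.0213
```

Run:
```python
from h import *
s=robot.sense();v=s["tcp_pos"][:2]-np.array([.5455,.205]);print(s["time_s"],s["tcp_pos"],np.hypot(*v),np.degrees(np.arctan2(v[1],v[0])),s["force"],s["joint_pos"][5])
w=robot.grab_frame("wrist");f=robot.grab_frame("scene")
print(robot.landmark_of(f,"collar_knob"),robot.landmark_of(f,"lock_mark"))
cv2.imwrite("pics/c8.png",np.hstack([cv2.resize(w["color"],(400,300)),cv2.resize(f["color"][205:285,275:375],(375,300),interpolation=cv2.INTER_CUBIC)]))
```

```text
15.875 [0.62114111 0.14244459 0.104101  ] 0.09815679724808159 -39.59084042418026 [ 5.33401368 -4.71822996  2.82431781] 2.079018906755726
[{'point': [307.2, 236.5], 'confidence': 0.55}] [{'point': [296.9, 253.9], 'confidence': 0.57}]
```

View pics/c8.png

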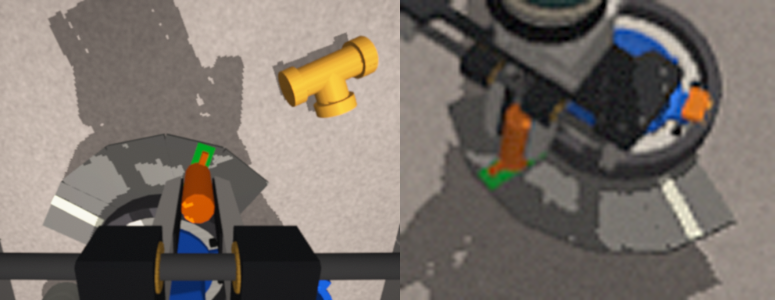

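The pointer lies within the green mark, with green on both sides. I'll measure how well it is centred from the colours.

```bash
cat > mk.py <<'E'
from h import *
f=robot.grab_frame("wrist")
h=cv2.cvtColor(f["color"],cv2.COLOR_BGR2HSV)
def ang(mask,lo,hi):
    ys,xs=np.nonzero(mask); P=np.array([at_z(f,(a,b),.065)[:2] for a,b in zip(xs,ys)])-np.array([.5455,.205])
    r=np.hypot(*P.T);a=np.degrees(np.arctan2(P[:,1],P[:,0]));k=(r>lo)&(r<hi)&(a>-55)&(a<-25);return a[k],r[k]
G=(h[...,0]>45)&(h[...,0]<80)&(h[...,1]>120); O=(h[...,0]<18)&(h[...,1]>150)&(h[...,2]>60)
for lo,hi in((.106,.110),(.110,.114),(.114,.118),(.119,.124)):
    for n,m in(("green",G),("orange",O)):
        a,r=ang(m,lo,hi)
        if len(a): print(lo,n,len(a),"range mm",np.round(np.radians([a.min(),a.max()])*lo*1e3,1),"mid deg",round((a.min()+a.max())/2,2),"mean",round(a.mean(),2))
E
python3 mk.py
```

```text
0.106 green 78 range mm [-81.7 -65.5] mid deg -39.8 mean -39.37
0.106 orange 39 range mm [-77.3 -72.5] mid deg -40.48 mean -40.48
0.11 green 78 range mm [-84.4 -68.5] mid deg -39.8 mean -39.31
0.11 orange 43 range mm [-80.1 -75.2] mid deg -40.43 mean -40.42
0.114 green 104 range mm [-87.  -71.2] mid deg -39.75 mean -39.55
0.114 orange 13 range mm [-82.2 -78.5] mid deg -40.39 mean -40.39
0.119 green 126 range mm [-90.6 -74.6] mid deg -39.77 mean -39.75
```

The pointer is 0.6° from the mark's centre, about 1.3 mm on a 16 mm wide mark. I'll release and lift.

Request:
arm_command --pt "0.55 0 0 0 0" --pt "0.55 0 0 0 0" --pt "0.55 0 0 0 0" --pt "0.55 0 0 0 0" --pt "0.55 0 0 0.02 0" --pt "0.55 0 0 0.05 0" --pt "0.55 0 0 0.06 0" --pt "0.55 -0.03 0 0.04 0" --pt "0.55 -0.05 0.02 0.02 0" --pt "0.55 -0.02 0.02 0 0" --pt "0.55 0 0 0 0"

```text
time_s: 17.5
tcp_pos: [0.5186, 0.1858, 0.296]
orientation: [-3.088, 0.569, -0.007]
force: [0.5, -0.9, -0.5]
finger_gap: 0.0519
```

```bash
python3 mk.py
python3 - <<'E'
from h import *
s=robot.sense();print(s["time_s"],s["tcp_pos"],s["force"])
w=robot.grab_frame("wrist");f=robot.grab_frame("scene");t=robot.grab_frame("top")
for n in("elbow","tee","sleeve"): print(n,[np.round(at_z(f,r["point"],0),3).tolist() for r in robot.landmark_of(f,n)[:1]])
cv2.imwrite("pics/c9.png",np.vstack([np.hstack([cv2.resize(w["color"],(400,300)),cv2.resize(f["color"][205:285,275:375],(375,300),interpolation=cv2.INTER_CUBIC)]),
 np.hstack([cv2.resize(w["color"][100:250,150:350],(400,300),interpolation=cv2.INTER_CUBIC),cv2.resize(f["color"],(375,300))])]))
E
```

```text
0.106 orange 76 range mm [-84.3 -60.8] mid deg -39.21 mean -39.18
0.11 orange 54 range mm [-85.6 -64.9] mid deg -39.2 mean -38.83
0.114 green 23 range mm [-87.1 -71.3] mid deg -39.81 mean -40.41
0.114 orange 13 range mm [-80.8 -76.8] mid deg -39.59 mean -39.58
0.119 green 31 range mm [-90.7 -75. ] mid deg -39.88 mean -39.99
17.55 [0.51938881 0.18501221 0.29470663] [ 1.18467503 -0.33424276 -0.20563235]
elbow [[0.504, -0.366, 0.0]]
tee [[0.653, -0.004, 0.0]]
sleeve [[0.493, 0.393, 0.0]]
```

View pics/c9.png

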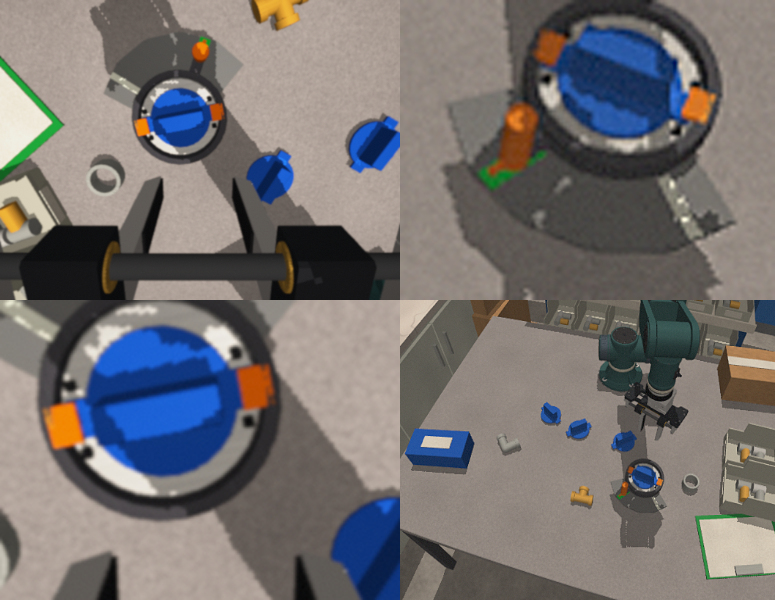

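The lid sits flat with both ears under the orange lugs, the pointer is on the green mark, and the arm is clear. I'm handing in.

```bash
python3 -c "
from plant import robot
print(robot.close_job())"
```

```text
the job is handed in; nothing more can be done
None
```

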